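# Flip a press plate over against the edge of a turning step

### The job

Without picking the flat aluminium plate up, push it along the bench with the fingertips until its leading side is against the edge of the low grey step; then keep pushing and work its near side upward so that it tips up on that edge and flips over onto the step. Then push it on until it lies flat, square and wholly on the step, rubber-pad side up, and move clear. Leave the jar, the loupe and the pot where they stand.

Things in the scene. Friction and masses are not known exactly. Their poses are not given: they have to be found in the camera images.
- step: Low step fixed to the bench: grey slab 6 mm high, 100 mm deep (its x), 110 mm wide (its y); a dark steel fence 14 mm high runs along its far end (x = 100 to 110 mm). Origin on the bench under the middle of its front edge. Its x points level from the front edge to the fence: the pushing direction, within 0.2 rad of the robot's left (world +y); z up. Screw heads are flat.
- step_edge (a point): Middle of the step's front edge, at its top, 6 mm above the bench; axes as the step's.
- plate_centre (a point): Centre of the loose aluminium plate: 56 mm (its x) by 70 mm (its y), 10 mm thick (its z), about 100 g. Its x points to the leading side, which faces the step, 47 to 87 mm off, turned up to 0.25 rad from square. z leaves the face with the round seat and four small holes, up at the start; the other face has four dark rubber pads, set flush.
- lead_edge (a point): Middle of the plate's leading side (70 mm long; 28 mm from the centre along the plate's x), half-way through the thickness. It stays low in the flip, as the hinge.
- push_edge (a point): Middle of the plate's rear side (28 mm from the centre against its x), half-way through the thickness: the side to push. Friction is ordinary (near 0.8 to 1): a fingertip pressed on this side with about 8 N and moved on an arc about the foot of the step's edge carries it up and over; it falls onto the step by itself from about 0.35 rad past upright.
- jar: Small screw jar with green lid, 27 mm across, 35 mm high, loose; stands on the far side of the plate's track. Bystander. Origin at the centre of its underside.
- eye_loupe: Black eye loupe, 37 mm across, 31 mm high, loose; stands on the bench to the right of the work. Bystander. Origin at the centre of its underside.
- amber_pot: White pot with black lid, 42 mm across, 47 mm high, loose; stands on the bench to the left, beyond the step. Bystander. Origin at the centre of its underside.

How it is judged:
On the way, in this order (a step that is already met when the one before it is completed fails the run):
1. the plate lies flat, face up, with its leading side against the step's edge (angle between plate_centre's own z axis and vertical below 0.2 rad and x of lead_edge in the frame of step above -0.005 m), for 0.05 s.
2. the plate stands up on its leading side at the step's edge (angle between plate_centre's own z axis and vertical between 1.1 and 2.3 rad and x of lead_edge in the frame of step between -0.03 and 0.03 m and height (world z) of lead_edge below 0.022 m), for 0.02 s.
At the end, for the whole second after the job is handed in: The plate rests upside down (within 0.09 rad of level, rubber pads up) on the step, its former leading side no more than 2 mm out over the front edge, not over the fence, its centre within 22 mm of the step's middle sideways, within 0.17 rad of square, at rest and untouched (angle between plate_centre's own z axis and vertical above 3.05 rad and height (world z) of plate_centre between 0.009 and 0.0145 m and x of lead_edge in the frame of step above -0.002 m and x of push_edge in the frame of step below 0.102 m and y of plate_centre in the frame of step between -0.022 and 0.022 m and linear speed of plate below 0.01 m/s and angle between the x axis of plate_centre and the x axis of step, either way round below 0.17 rad).
It fails at once if the plate is lifted: its leading side leaves the bench or step by more than about 2 cm (height (world z) of lead_edge above 0.036 m).
It fails at once if the plate is lifted flat off the bench (angle between plate_centre's own z axis and vertical below 0.12 rad and height (world z) of plate_centre above 0.018 m).
It fails at once if the jar, the loupe or the pot is moved by more than 15 mm or knocked over (distance of any of jar, eye_loupe, amber_pot from where it was at the start of the episode above 0.015 m or angle between any of jar, eye_loupe, amber_pot's own z axis and vertical above 0.5 rad).
It also fails if it takes over 58 s, if anything falls off the work surface, if the arm or the gripper's body presses on something with over 40 N, if the wrist force passes 120 N, or if a joint passes its speed limit or range.

### The arm

A 6-joint arm with a two-finger parallel gripper is mounted at the origin on a cart in front of the work surface, level with it; the furniture and walls round the work are solid. World frame = base frame: x ahead of the robot, y to its left, z up, the work surface at z = 0. Lengths are in m, angles in rad, forces in N, time in s.
With the tool pointing down it reaches from about 0.3 to 0.875 m from the base axis. Payload 6.4 kg.
Tool frame: the origin (TCP) lies between the finger pads; the fingertips stand ctrl.tip_extent ahead of it and the grasp point (between the pads) is the TCP (ctrl.tip_extent is the distance from the TCP to the fingertips, in m); z points along the fingers, y is the line along which they close (so a half turn about z gives the same grasp; the last joint's range is limited). The gripper opens to 85 mm and grips with 20 to 120 N. Pads are 22 mm wide; open, the fingers measure 114 mm over their backs; the gripper's body (76 mm by 85 mm) begins 54 mm behind the grasp point. The pads swing forward as they close: fully open they stand 13 mm farther back than shut.
Start: joints at [1.027, 0.181, 1.607, -0, 1.354, -0.206], TCP at [0.191, 0.543, 0.25] pointing down, gripper open.
Joint ranges: [-2.99, 2.99], [-0.89, 2.07], [0.3, 2.58], [-1.14, 4.28], [0, 2.63], [-3.12, 3.12]. Speed limits (rad/s): [2.57, 2.57, 3.01, 3.14, 3.14, 3.14].

### API

Orientations are given as a unit quaternion [w, x, y, z].
In Python, from bench import ctrl gives the robot as it stands.
- The arm moves only by the tool send_rows, never from a script. Its arguments are lists of equal length, an entry for each row: "dr": the turn, a rotation vector about the tool's x, y, z in units of 6 degrees (1.0 is 6 degrees), a list of three; "xyz": the shift along the tool's x, y, z in cm, a list of three; "jaw": the opening in per cent of the stroke, from 0 (shut) to 100 (fully open). In form: {"dr": [[wx, wy, wz], ...], "xyz": [[dx, dy, dz], ...], "jaw": [jaw, ...]}. A call has exactly 8 rows; each row is the pose to reach, as a shift and turn from the pose commanded when the call began, along the tool's axes at that moment; what a row does not reach only later rows make up. A row lasts 1/8 s, in which the tool goes at most 62.5 mm and 10.7 degrees, less where a joint would pass 70% of its speed; a pose out of reach is approached as far as the arm can. A call with a gripper value outside its range is refused whole. The fingers move at their own pace and stop on an object; the grip force is fixed at half the most. Time passes only in rows, so rows that repeat a pose let the fingers close, or fill a call up. It gives the time, the measured TCP pose, the force, the opening and the grip force at its end, in the units of the state.
- ctrl.get_obs(): the state, without advancing time (a new reading comes with each control period).
- ctrl.camera(name): name is "side" or "top" or "wrist"; returns the picture (384x512x3 uint8, red, green, blue); there is no depth.
- ctrl.calibration(name): a dict with "camera_matrix" (3x3 intrinsics, pixels), "world_from_camera" (4x4, takes a point from camera to world coordinates). Camera axes: x right, y up, looking along -z (the intrinsics and any distortion apply to the point x, -y, -z); pixel columns grow to the right and rows downward; lengths in m; the calibration is good to about 2 mm. A picture is of the moment at which its call begins: read the wrist's pose just before it. calibration takes no time and is no camera call; for the wrist camera it gives the pose at the moment of the call.
- ctrl.hand_in(): hands the job in; it is judged then, once.
The state is a dict: "time_s": time; "q": joint angles; "dq": joint speeds; "joint_efforts": joint torques, N m; "eef_pos": TCP position; "eef_rot": TCP orientation; "wrist_force": force on the tool from outside, world axes, zero at the start; "torque": the same for the moment, N m; "opening": opening from 0.0 (shut) to 1.0 (fully open); "grasp_force": force on a finger pad.
Only numpy, scipy, OpenCV 4.12 (cv2) and the standard library are available. Lean on these libraries where they do the work, as an engineer would, in place of code of your own. Each camera call takes 0.05 s, during which the arm holds its last target. There are 200 camera calls.

## Working session

There is one attempt and no reset: what is moved stays moved. The work goes in short steps, Python scripts to look and compute and a tool call to move; the robot and the scene stay as the last step left them, time stands still between calls to the robot, and variables do not carry over. Pictures are saved under pics/ and viewed, at most 10 in all, crops included, and the job is handed in when it is done.

Besides the shell and the picture viewer there is one more tool, called after "Request:" as name(argument=value, ...) on one line, values as JSON. send_rows: Moves the arm, as the interface text tells. Its arguments: {"type":"object","properties":{"dr":{"type":"array","items":{"type":"array","items":{"type":"number"}}},"xyz":{"type":"array","items":{"type":"array","items":{"type":"number"}}},"jaw":{"type":"array","items":{"type":"number"}}},"required":["dr","xyz","jaw"]}

```bash
ls; mkdir -p pics
cat > h.py <<'E'
import numpy as np, cv2
from bench import ctrl
from scipy.spatial.transform import Rotation as R
def ray(name,uv,z,cal=None):
    c=cal or ctrl.calibration(name);K=np.array(c["camera_matrix"]);T=np.array(c["world_from_camera"])
    d=np.linalg.inv(K)@np.array([uv[0],uv[1],1.]);d=T[:3,:3]@np.array([d[0],-d[1],-d[2]]);o=T[:3,3]
    return o+d*(z-o[2])/d[2]
def proj(name,p):
    c=ctrl.calibration(name);K=np.array(c["camera_matrix"]);T=np.linalg.inv(np.array(c["world_from_camera"]))
    q=T[:3,:3]@np.array(p)+T[:3,3];q=K@np.array([q[0],-q[1],-q[2]]);return q[:2]/q[2]
def pic(name,fn):
    im=ctrl.camera(name);cv2.imwrite("pics/"+fn+".png",im[...,::-1]);return im
def st():
    o=ctrl.get_obs();print({k:np.round(o[k],4) for k in("time_s","eef_pos","eef_rot","wrist_force","opening","q")})
E
python3 - <<'E'
from h import *
st();print(ctrl.tip_extent, {k:v for k,v in ctrl.calibration("top").items()})
a=pic("top","t0");b=pic("side","s0");c=pic("wrist","w0")
print(ctrl.calibration("side"),ctrl.calibration("wrist"))
cv2.imwrite("pics/all0.png",cv2.resize(np.hstack([b,c]),(800,300))[...,::-1])
E
```

```text
pics
{'time_s': np.float64(0.0), 'eef_pos': array([0.1902, 0.542 , 0.2494]), 'eef_rot': array([-3.000e-04,  1.681e-01,  9.858e-01, -8.000e-04]), 'wrist_force': array([-0.0484,  0.798 , -0.095 ]), 'opening': np.float64(1.0009), 'q': array([ 1.0267,  0.1815,  1.608 , -0.    ,  1.3538, -0.2063])}
0.019 {'camera_matrix': array([[392.38711411,   0.        , 251.4068294 ],
       [  0.        , 392.38711411, 191.08132174],
       [  0.        ,   0.        ,   1.        ]]), 'world_from_camera': array([[-2.99869406e-03,  9.89233337e-01, -1.46316138e-01,
         3.36862023e-01],
       [-9.99881530e-01, -7.57056548e-04,  1.53737877e-02,
         9.63788427e-02],
       [ 1.50974937e-02,  1.46344905e-01,  9.89118413e-01,
         1.20265327e+00],
       [ 0.00000000e+00,  0.00000000e+00,  0.00000000e+00,
         1.00000000e+00]])}
{'camera_matrix': array([[351.62178425,   0.        , 253.32196814],
       [  0.        , 351.62178425, 186.97593627],
       [  0.        ,   0.        ,   1.        ]]), 'world_from_camera': array([[-0.99958745, -0.02861414,  0.00248265,  0.51091755],
       [ 0.01827622, -0.56699844,  0.82351609,  0.81767411],
       [-0.02215655,  0.82322172,  0.56728748,  0.54097721],
       [ 0.        ,  0.        ,  0.        ,  1.        ]])} {'camera_matrix': array([[287.21950005,   0.        , 255.7975445 ],
       [  0.        , 287.21950005, 190.32882746],
       [  0.        ,   0.        ,   1.        ]]), 'world_from_camera': array([[ 0.33138518, -0.90583769, -0.26389762,  0.12252797],
       [ 0.94349338,  0.31755671,  0.09475221,  0.56642741],
       [-0.00202766, -0.28038513,  0.95988544,  0.3736702 ],
       [ 0.        ,  0.        ,  0.        ,  1.        ]])}
```

View pics/t0.png

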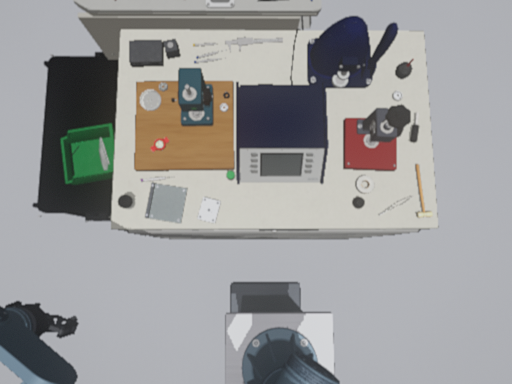

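View pics/all0.png

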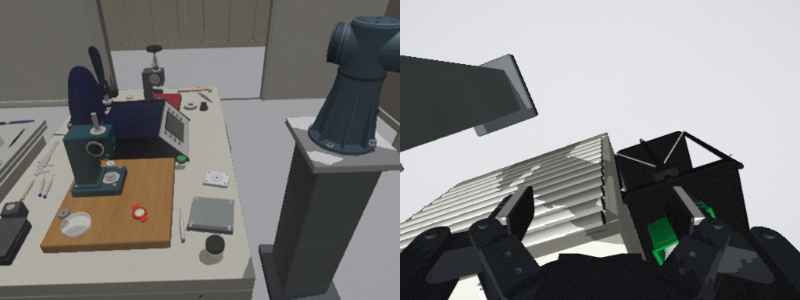

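The top picture shows the step at about (166,203), plate (208,210), jar (231,175), pot (125,201) and loupe (358,202). Next, a closer look at that area.

Run:
```python
from h import *
a=cv2.imread("pics/t0.png")[165:235,110:240];b=cv2.imread("pics/s0.png")[205:345,210:310]
a=cv2.resize(a,None,fx=6,fy=6,interpolation=cv2.INTER_CUBIC);cv2.imwrite("pics/t0c.png",a)
cv2.imwrite("pics/s0c.png",cv2.resize(cv2.imread("pics/s0.png")[205:335,190:320],None,fx=4.5,fy=4.5,interpolation=cv2.INTER_CUBIC))
for n,p in dict(jar=(231,175),pot=(125,201),loupe=(358,202),plate=(208,210)).items(): print(n,ray("top",p,.02))
```

```text
jar [0.56165272 0.14036706 0.02      ]
pot [0.48180885 0.46000732 0.02      ]
loupe [ 0.47792443 -0.24675526  0.02      ]
plate [0.4541415  0.20929607 0.02      ]
```

View pics/t0c.png

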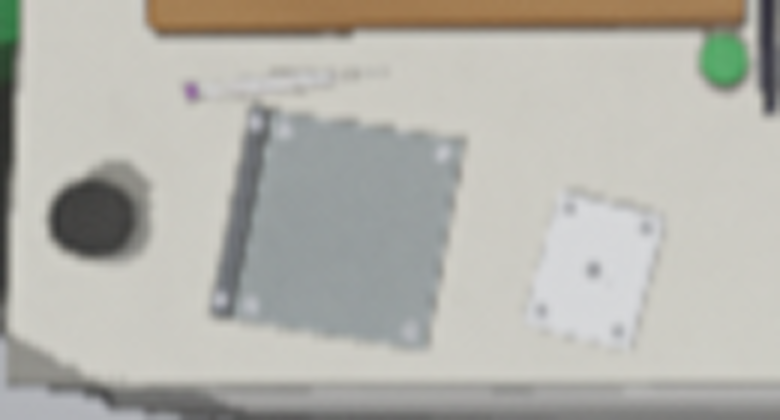

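View pics/s0c.png

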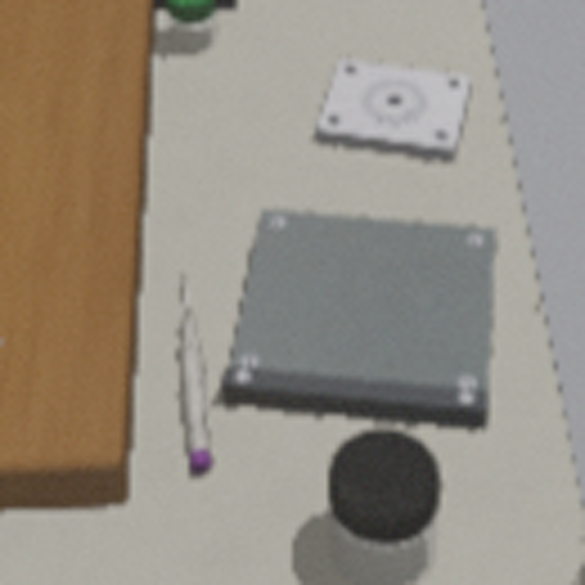

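Top crop: the step's front corners are at (467,137) and (430,350), and the plate's corners at (565,188), (665,212), (634,352), (527,326). The side crop shows the same items from the left, with step front corners (264,211) and (497,230).

Run:
```python
from h import *
T=lambda p,z:ray("top",((p[0]+.5)/6-.5+110,(p[1]+.5)/6-.5+165),z)[:2]
S=lambda p,z:ray("side",((p[0]+.5)/4.5-.5+190,(p[1]+.5)/4.5-.5+205),z)[:2]
# step: far-front, near-front
for n,f,pf,pn,bf,bn in(("top",T,(467,137),(430,350),(252,105),(212,317)),("side",S,(264,211),(497,230),None,None)):
    A,B=f(pf,.006),f(pn,.006);d=A-B;print(n,"step front",A,B,"mid",(A+B)/2,"len",np.hypot(*d),"yaw x",np.degrees(np.arctan2(d[0],-d[1]))) 
    if bf: 
        C,D=f(bf,.014),f(bn,.014);v=(C+D)/2-(A+B)/2;print("depth",np.hypot(*v),"dir",np.degrees(np.arctan2(v[1],v[0])))
    else:
        C,D=f((222,403),0),f((485,427),0);v=(C+D)/2-(A+B)/2;print("depth",np.hypot(*v),"dir",np.degrees(np.arctan2(v[1],v[0])))
for n,f,P in(("top",T,[(565,188),(665,212),(634,352),(527,326)]),("side",S,[(320,133),(340,60),(470,74),(455,150)])):
    Q=np.array([f(p,.010) for p in P]);print(n,Q.round(4).tolist(),"c",Q.mean(0))
    v=(Q[0]+Q[3]-Q[1]-Q[2])/2;print(np.hypot(*v),"dir",np.degrees(np.arctan2(v[1],v[0])))
    w=(Q[0]+Q[1]-Q[2]-Q[3])/2;print(np.hypot(*w),"dir",np.degrees(np.arctan2(w[1],w[0])))
```

```text
top step front [0.52543804 0.27484591] [0.41625808 0.2912661 ] mid [0.47084806 0.28305601] len 0.11040781332991781 yaw x 81.4470658512061
depth 0.10969948944353006 dir 81.71484760354592
side step front [0.52366381 0.2814322 ] [0.41599035 0.2980252 ] mid [0.46982708 0.2897287 ] len 0.10894449117186791 yaw x 81.23936388637604
depth 0.10631537043181676 dir 80.14616243991357
top [[0.4984, 0.2238], [0.486, 0.1727], [0.4148, 0.1878], [0.428, 0.242]] c [0.45681689 0.20657013]
0.054171216553000834 dir 76.31121893738779
0.07275334390503438 dir -13.183722456025372
side [[0.4955, 0.2328], [0.483, 0.1769], [0.4165, 0.1912], [0.4303, 0.2478]] c [0.45632941 0.21220843]
0.05777296964005555 dir 76.88090528269926
0.06749870885908672 dir -12.542327707687274
```

Request:
send_rows(dr=[[0, 0, 1.7], [0, 0, 3.4], [0, 0, 5.1], [0, 0, 6.8], [0, 0, 8.5], [0, 0, 10.2], [0, 0, 11.8], [0, 0, 13.2]], xyz=[[-4.6, -3.6, 0], [-9.3, -7.2, 0], [-13.9, -10.8, 0], [-18.6, -14.4, 0], [-23.2, -18, 0], [-27.9, -21.6, 0], [-32.5, -25.2, 0], [-37.15, -28.85, 0]], jaw=[30, 30, 30, 30, 30, 30, 30, 30])

```text
time_s: 1.15
eef_pos: [0.4461, 0.1455, 0.2503]
eef_rot: [0.0, 0.76, 0.65, 0.0]
wrist_force: [0.3, 0.8, 0.4]
opening: 0.305
grasp_force: 0.0
```

Run:
```python
from h import *
st();print(ctrl.tip_extent);a=pic("wrist","w1");b=pic("side","s1");st()
cv2.imwrite("pics/p1.png",np.hstack([a[...,::-1][:, :400],cv2.resize(b[150:340,180:380],(400,384))[...,::-1]]))
```

```text
{'time_s': np.float64(1.15), 'eef_pos': array([0.4461, 0.1455, 0.2503]), 'eef_rot': array([0.000e+00, 7.595e-01, 6.505e-01, 2.000e-04]), 'wrist_force': array([0.2756, 0.7778, 0.39  ]), 'opening': np.float64(0.3052), 'q': array([ 6.1300e-02, -6.2600e-02,  1.8633e+00,  2.0000e-04,  1.3405e+00,
        2.1570e-01])}
0.019
{'time_s': np.float64(1.25), 'eef_pos': array([0.448 , 0.1427, 0.2504]), 'eef_rot': array([ 1.000e-03,  7.609e-01,  6.489e-01, -1.000e-04]), 'wrist_force': array([-0.6064,  0.7615, -0.5735]), 'opening': np.float64(0.2987), 'q': array([ 5.6300e-02, -6.0500e-02,  1.8613e+00, -1.7000e-03,  1.3397e+00,
        2.1520e-01])}
```

View pics/p1.png

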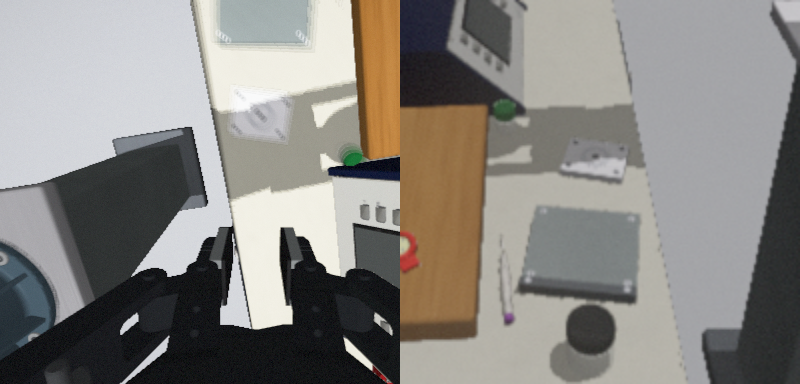

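Wrist view: the plate is ahead of the fingers at about (262,115), with the step beyond it. The gripper is behind the plate and clear of the jar, so I descend.

Request:
send_rows(dr=[[0, 0, 0], [0, 0, 0], [0, 0, 0], [0, 0, 0], [0, 0, 0], [0, 0, 0], [0, 0, 0], [0, 0, 0]], xyz=[[0, 0, 5], [0, 0, 10], [0, 0, 15], [0, 0, 19], [0, 0, 21.5], [0, 0, 22.5], [0, 0, 22.8], [0, 0, 22.8]], jaw=[30, 30, 30, 30, 30, 30, 30, 30])

```text
time_s: 2.25
eef_pos: [0.4461, 0.1475, 0.0231]
eef_rot: [0.0, 0.758, 0.653, 0.001]
wrist_force: [-0.1, 0.8, -1.0]
opening: 0.301
grasp_force: 0.0
```

Run:
```python
from h import *
st();a=pic("wrist","w2");st()
cv2.imwrite("pics/p2.png",a[...,::-1])
```

```text
{'time_s': np.float64(2.25), 'eef_pos': array([0.4461, 0.1475, 0.0231]), 'eef_rot': array([4.000e-04, 7.577e-01, 6.526e-01, 6.000e-04]), 'wrist_force': array([-0.0547,  0.8109, -0.955 ]), 'opening': np.float64(0.3011), 'q': array([0.0658, 0.3022, 2.0045, 0.    , 0.8335, 0.2146])}
{'time_s': np.float64(2.3), 'eef_pos': array([0.4463, 0.1474, 0.0233]), 'eef_rot': array([6.000e-04, 7.578e-01, 6.525e-01, 8.000e-04]), 'wrist_force': array([0.0552, 0.0265, 0.5123]), 'opening': np.float64(0.2996), 'q': array([0.0657, 0.3019, 2.0044, 0.    , 0.8334, 0.2147])}
```

View pics/p2.png

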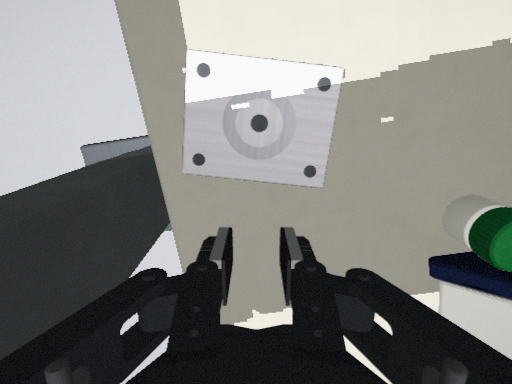

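The plate's top corners show at (187,50), (343,68), (324,187) and (183,172). It lies centred ahead of the fingers, whose tips are at about (220,230) and (290,230).

Run:
```python
from h import *
Q=np.array([ray("wrist",p,.010)[:2] for p in [(187,50),(343,68),(324,187),(183,172)]])
c=Q.mean(0);v=(Q[0]+Q[1]-Q[2]-Q[3])/2;w=(Q[1]+Q[2]-Q[0]-Q[3])/2
print(Q,c,np.hypot(*v),np.degrees(np.arctan2(v[1],v[0])),np.hypot(*w),np.degrees(np.arctan2(w[1],w[0])))
o=ctrl.get_obs();t=np.array(o["eef_pos"]);q=o["eef_rot"];r=R.from_quat([q[1],q[2],q[3],q[0]])
print("plate rear in tool",r.inv().apply(np.append((Q[2]+Q[3])/2,.005)-t))
for y in(-.02,.02):
  for z in (.010,.014,.019): print(y,z,proj("wrist",t+r.apply([.011,y,z])))
```

```text
[[0.43013838 0.24610113]
 [0.49694659 0.22873705]
 [0.48409953 0.17526867]
 [0.41651211 0.19314652]] [0.45692415 0.21081334] 0.05483313144496552 76.03087684792338 0.06946974042236337 -14.69357913314045
plate rear in tool [ 0.03697712 -0.00154388  0.01829898]
-0.02 0.01 [217.71527844 230.81847803]
-0.02 0.014 [218.69492097 227.61786863]
-0.02 0.019 [219.85097176 223.84091237]
0.02 0.01 [296.54645032 230.83338791]
0.02 0.014 [295.5032038  227.63214846]
0.02 0.019 [294.27210107 223.85446544]
```

Request:
send_rows(dr=[[0, 0, 0], [0, 0, 0], [0, 0, 0], [0, 0, 0], [0, 0, 0], [0, 0, 0], [0, 0, 0], [0, 0, 0]], xyz=[[0.8, 0, 0.3], [1.8, 0, 0.3], [2.6, 0, 0.3], [3.4, 0, 0.3], [4.2, 0, 0.3], [5.0, 0, 0.3], [5.7, 0, 0.3], [6.3, 0, 0.3]], jaw=[30, 30, 30, 30, 30, 30, 30, 30])

```text
time_s: 3.3
eef_pos: [0.4548, 0.2099, 0.0193]
eef_rot: [-0.0, 0.758, 0.652, -0.0]
wrist_force: [0.5, -1.2, 1.1]
opening: 0.3
grasp_force: 0.6
```

Request:
send_rows(dr=[[0, 0, 0], [0, 0, 0], [0, 0, 0], [0, 0, 0], [0, 0, 0], [0, 0, 0], [0, 0, 0], [0, 0, 0]], xyz=[[0.3, 0, 0], [0.5, 0, 0], [0.7, 0, 0], [0.9, 0, 0], [1.0, 0, 0], [1.1, 0, 0], [1.1, 0, 0], [1.1, 0, 0]], jaw=[30, 30, 30, 30, 30, 30, 30, 30])

```text
time_s: 4.3
eef_pos: [0.4565, 0.2204, 0.0193]
eef_rot: [-0.0, 0.758, 0.652, 0.0]
wrist_force: [0.0, 0.1, 0.6]
opening: 0.3
grasp_force: 0.0
```

Run:
```python
from h import *
st();a=pic("wrist","w3");st()
```

```text
{'time_s': np.float64(4.3), 'eef_pos': array([0.4565, 0.2204, 0.0193]), 'eef_rot': array([-0.000e+00,  7.579e-01,  6.524e-01,  1.000e-04]), 'wrist_force': array([0.0421, 0.0985, 0.5926]), 'opening': np.float64(0.3005), 'q': array([2.1530e-01, 3.7530e-01, 1.9106e+00, 1.0000e-04, 8.5560e-01,
       3.6450e-01])}
{'time_s': np.float64(4.35), 'eef_pos': array([0.4565, 0.2204, 0.0193]), 'eef_rot': array([-0.000e+00,  7.579e-01,  6.524e-01,  1.000e-04]), 'wrist_force': array([-0.2026, -0.7585,  0.0125]), 'opening': np.float64(0.2995), 'q': array([2.1530e-01, 3.7520e-01, 1.9107e+00, 1.0000e-04, 8.5560e-01,
       3.6460e-01])}
```

View pics/w3.png

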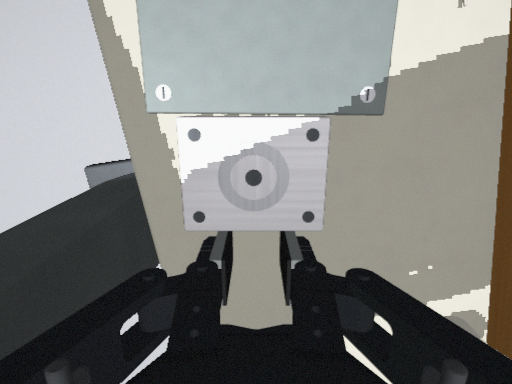

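The plate is now square to the step, its lead edge at row 117 and the step edge at row 113, so only a few mm of gap remain.

Run:
```python
from h import *
o=ctrl.get_obs();t=np.array(o["eef_pos"]);q=o["eef_rot"];r=R.from_quat([q[1],q[2],q[3],q[0]])
f=lambda p,z:print(p,(r.inv().apply(ray("wrist",p,z)-t)*1000).round(1))
f((148,112),.006);f((384,114),.006);f((178,118),.01);f((330,118),.01);f((185,230),.01);f((324,230),.01)
```

```text
(148, 112) [ 69.1 -50.4  13.3]
(384, 114) [68.2 58.6 13.3]
(178, 118) [ 66.6 -35.7   9.3]
(330, 118) [66.6 32.8  9.3]
(185, 230) [ 11.7 -36.4   9.3]
(324, 230) [11.8 33.7  9.3]
```

Request:
send_rows(dr=[[0, 0, 0], [0, 0, 0], [0, 0, 0], [0, 0, 0], [0, 0, 0], [0, 0, 0], [0, 0, 0], [0, 0, 0]], xyz=[[0.1, 0, 0], [0.2, 0, 0], [0.3, 0, 0], [0.4, 0, 0], [0.5, 0, 0], [0.5, 0, 0], [0.5, 0, 0], [0.5, 0, 0]], jaw=[30, 30, 30, 30, 30, 30, 30, 30])

```text
time_s: 5.35
eef_pos: [0.4564, 0.2219, 0.0192]
eef_rot: [0.001, 0.758, 0.653, -0.003]
wrist_force: [-2.6, -20.1, 9.4]
opening: 0.303
grasp_force: 10.2
```

```bash
cat > path.py <<'E'
import numpy as np
def P(deg,h=.003,d=.0025):
    t=np.radians(deg);c,s=np.cos(t),np.sin(t)
    if deg<=90:
        xc=-.006*np.tan(t) if deg<53.1 else -(.010*s-c*(.006-.010*c)/s)
        p=np.array([xc-.056*c+h*s,.056*s+h*c])
    else:
        f=t-np.pi/2;p=np.array([-.006*np.tan(f)+.056*np.sin(f)-(.01-h)*np.cos(f),0]);p[1]=.056*np.cos(f)+.01*np.sin(f)
    return (p+d*np.array([c,-s])-[-.056,h])*100
E
python3 - <<'E'
from path import *
for d in (5,10,15,20,25,30,35,40,45,50,55,60,65,70,75,80,85,90,95,100,105,110,115,120): print(d,(P(d)-[.35,0]).round(2))
E
```

```text
5 [-0.11  0.47]
10 [-0.07  0.92]
15 [-0.    1.37]
20 [0.11 1.81]
25 [0.25 2.23]
30 [0.42 2.63]
35 [0.62 3.01]
40 [0.84 3.37]
45 [1.08 3.7 ]
50 [1.33 3.99]
55 [1.63 4.25]
60 [2.03 4.48]
65 [2.44 4.68]
70 [2.86 4.83]
75 [3.28 4.95]
80 [3.71 5.02]
85 [4.13 5.06]
90 [4.55 5.05]
95 [4.97 5.12]
100 [5.38 5.14]
105 [5.8  5.13]
110 [6.2  5.07]
115 [6.6  4.97]
120 [6.97 4.83]
```

Request:
send_rows(dr=[[0, 0, 0], [0, 0, 0], [0, 0, 0], [0, 0, 0], [0, 0, 0], [0, 0, 0], [0, 0, 0], [0, 0, 0]], xyz=[[-0.05, 0, -0.25], [-0.1, 0, -0.47], [-0.08, 0, -0.7], [-0.07, 0, -0.92], [-0.03, 0, -1.15], [0, 0, -1.37], [0.11, 0, -1.81], [0.11, 0, -1.81]], jaw=[30, 30, 30, 30, 30, 30, 30, 30])

```text
time_s: 6.35
eef_pos: [0.4567, 0.2244, 0.0373]
eef_rot: [0.001, 0.758, 0.653, -0.002]
wrist_force: [-2.0, -11.5, 2.6]
opening: 0.3
grasp_force: 6.0
```

Run:
```python
from h import *
st();a=pic("wrist","w4");b=pic("side","s4")
cv2.imwrite("pics/p4.png",np.hstack([a[...,::-1][:, 80:480],cv2.resize(b[190:310,220:345],(400,384))[...,::-1]]))
```

```text
{'time_s': np.float64(6.35), 'eef_pos': array([0.4567, 0.2244, 0.0373]), 'eef_rot': array([ 7.000e-04,  7.577e-01,  6.526e-01, -2.000e-03]), 'wrist_force': array([ -1.9885, -11.546 ,   2.6145]), 'opening': np.float64(0.3004), 'q': array([ 0.225 ,  0.3451,  1.9016, -0.004 ,  0.8978,  0.3763])}
```

View pics/p4.png

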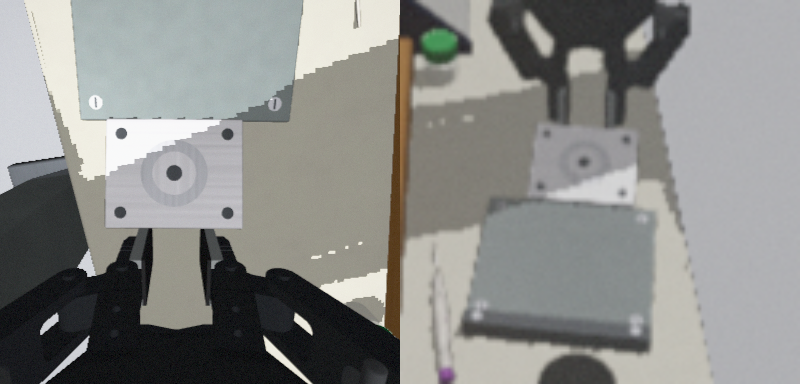

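The plate's rear has risen with the fingertips to roughly 20°, its lead edge is still on the step edge, and the force is 12 N as planned. Continuing the arc.

Request:
send_rows(dr=[[0, 0, 0], [0, 0, 0], [0, 0, 0], [0, 0, 0], [0, 0, 0], [0, 0, 0], [0, 0, 0], [0, 0, 0]], xyz=[[0.07, 0, -0.2], [0.14, 0, -0.42], [0.22, 0, -0.62], [0.31, 0, -0.82], [0.41, 0, -1.02], [0.51, 0, -1.2], [0.73, 0, -1.56], [0.73, 0, -1.56]], jaw=[30, 30, 30, 30, 30, 30, 30, 30])

```text
time_s: 7.45
eef_pos: [0.4581, 0.2319, 0.0533]
eef_rot: [0.001, 0.758, 0.653, -0.002]
wrist_force: [-3.2, -10.7, 7.9]
opening: 0.3
grasp_force: 6.6
```

Request:
send_rows(dr=[[0, 0, 0], [0, 0, 0], [0, 0, 0], [0, 0, 0], [0, 0, 0], [0, 0, 0], [0, 0, 0], [0, 0, 0]], xyz=[[0.24, 0, -0.33], [0.49, 0, -0.62], [0.64, 0, -0.75], [0.79, 0, -0.88], [0.99, 0, -1.0], [1.19, 0, -1.11], [1.6, 0, -1.31], [1.6, 0, -1.31]], jaw=[30, 30, 30, 30, 30, 30, 30, 30])

```text
time_s: 8.45
eef_pos: [0.4609, 0.2469, 0.0683]
eef_rot: [0.002, 0.757, 0.653, -0.002]
wrist_force: [-10.3, -18.6, 27.2]
opening: 0.299
grasp_force: 16.6
```

Run:
```python
from h import *
st();a=pic("wrist","w5");b=pic("side","s5")
cv2.imwrite("pics/p5.png",np.hstack([a[...,::-1][:, 80:480],cv2.resize(b[190:310,220:345],(400,384))[...,::-1]]))
```

```text
{'time_s': np.float64(8.45), 'eef_pos': array([0.4609, 0.2469, 0.0683]), 'eef_rot': array([ 0.0016,  0.7574,  0.6529, -0.0024]), 'wrist_force': array([-10.278 , -18.5643,  27.1896]), 'opening': np.float64(0.299), 'q': array([ 0.2675,  0.3136,  1.8597, -0.0061,  0.9713,  0.4188])}
```

View pics/p5.png

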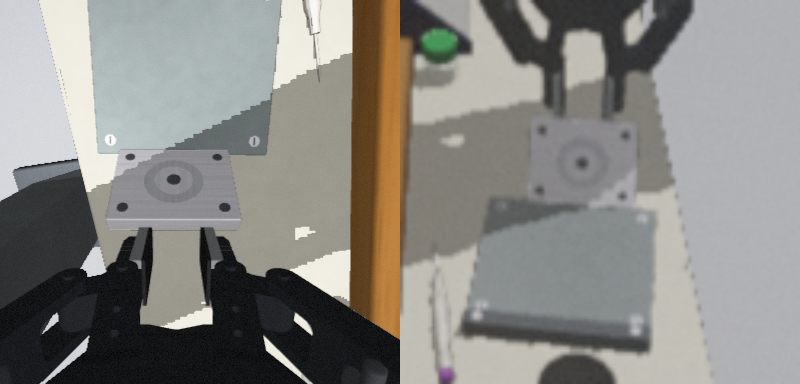

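Wrist view: the plate is at roughly 60° with its lead edge on the step edge. The force has climbed to 34 N, so I ease off along the plate and carry on.

Request:
send_rows(dr=[[0, 0, 0], [0, 0, 0], [0, 0, 0], [0, 0, 0], [0, 0, 0], [0, 0, 0], [0, 0, 0], [0, 0, 0]], xyz=[[-0.05, 0, -0.15], [-0.1, 0, -0.3], [0.05, 0, -0.4], [0.2, 0, -0.47], [0.35, 0, -0.53], [0.5, 0, -0.58], [0.5, 0, -0.58], [0.5, 0, -0.58]], jaw=[30, 30, 30, 30, 30, 30, 30, 30])

```text
time_s: 9.55
eef_pos: [0.4618, 0.2537, 0.0733]
eef_rot: [0.001, 0.758, 0.653, -0.001]
wrist_force: [-5.9, -6.8, 15.4]
opening: 0.304
grasp_force: 7.9
```

Request:
send_rows(dr=[[0, 0, 0], [0, 0, 0], [0, 0, 0], [0, 0, 0], [0, 0, 0], [0, 0, 0], [0, 0, 0], [0, 0, 0]], xyz=[[0.2, 0, -0.07], [0.4, 0, -0.13], [0.6, 0, -0.18], [0.8, 0, -0.22], [1.0, 0, -0.24], [1.2, 0, -0.25], [1.2, 0, -0.25], [1.2, 0, -0.25]], jaw=[30, 30, 30, 30, 30, 30, 30, 30])

```text
time_s: 10.55
eef_pos: [0.4644, 0.2666, 0.0777]
eef_rot: [0.001, 0.758, 0.653, 0.001]
wrist_force: [-9.1, -4.3, 26.9]
opening: 0.297
grasp_force: 11.6
```

Run:
```python
from h import *
st();a=pic("wrist","w6");b=pic("side","s6")
cv2.imwrite("pics/p6.png",np.hstack([a[...,::-1][:, 80:480],cv2.resize(b[190:310,220:345],(400,384))[...,::-1]]))
```

```text
{'time_s': np.float64(10.55), 'eef_pos': array([0.4644, 0.2666, 0.0777]), 'eef_rot': array([6.000e-04, 7.577e-01, 6.527e-01, 8.000e-04]), 'wrist_force': array([-9.1236, -4.3462, 26.8513]), 'opening': np.float64(0.2966), 'q': array([ 2.9960e-01,  3.1800e-01,  1.8291e+00, -5.0000e-04,  9.9250e-01,
        4.4850e-01])}
```

View pics/p6.png

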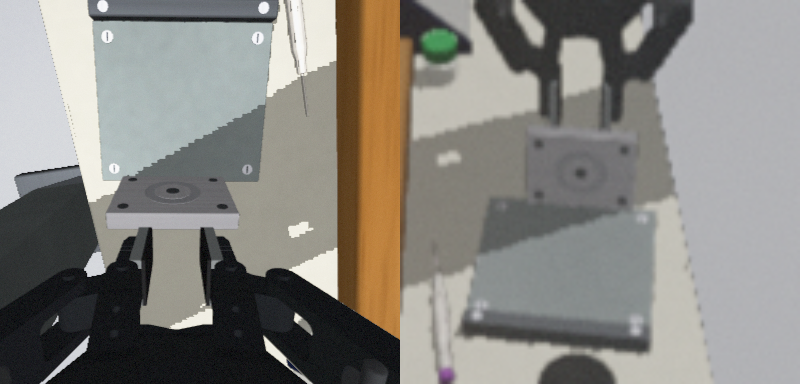

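The plate is near 75–80° and still square, with the force mostly vertical. I raise slightly and carry it past upright.

Request:
send_rows(dr=[[0, 0, 0], [0, 0, 0], [0, 0, 0], [0, 0, 0], [0, 0, 0], [0, 0, 0], [0, 0, 0], [0, 0, 0]], xyz=[[0.05, 0, -0.15], [0.15, 0, -0.28], [0.35, 0, -0.32], [0.55, 0, -0.35], [0.75, 0, -0.36], [0.95, 0, -0.36], [1.15, 0, -0.36], [1.15, 0, -0.36]], jaw=[30, 30, 30, 30, 30, 30, 30, 30])

```text
time_s: 11.65
eef_pos: [0.4649, 0.2778, 0.0778]
eef_rot: [-0.0, 0.758, 0.652, -0.0]
wrist_force: [-0.1, 0.2, 0.8]
opening: 0.301
grasp_force: 0.0
```

Run:
```python
from h import *
st();a=pic("wrist","w7");b=pic("side","s7")
cv2.imwrite("pics/p7.png",np.hstack([a[...,::-1][:, 80:480],cv2.resize(b[190:310,220:345],(400,384))[...,::-1]]))
```

```text
{'time_s': np.float64(11.65), 'eef_pos': array([0.4649, 0.2778, 0.0778]), 'eef_rot': array([-1.000e-04,  7.578e-01,  6.525e-01, -1.000e-04]), 'wrist_force': array([-0.0795,  0.1647,  0.7833]), 'opening': np.float64(0.3006), 'q': array([3.1930e-01, 3.3040e-01, 1.8119e+00, 1.0000e-04, 9.9960e-01,
       4.6830e-01])}
```

View pics/p7.png

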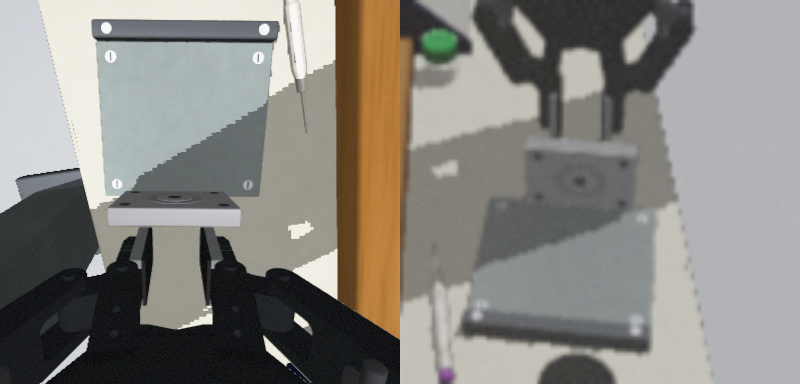

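The plate stands upright on its leading side at the step's edge, top face at rows 205–226 with the fingertips just behind and above it, and it is untouched (force ≈ 0). I back off, drop behind it, and push its rear face over.

Request:
send_rows(dr=[[0, 0, 0], [0, 0, 0], [0, 0, 0], [0, 0, 0], [0, 0, 0], [0, 0, 0], [0, 0, 0], [0, 0, 0]], xyz=[[0, 0, -0.3], [-0.6, 0, -0.3], [-1.4, 0, -0.3], [-2.2, 0, -0.2], [-2.6, 0, 0.4], [-2.6, 0, 1.1], [-2.6, 0, 1.5], [-2.6, 0, 1.5]], jaw=[30, 30, 30, 30, 30, 30, 30, 30])

```text
time_s: 12.75
eef_pos: [0.4608, 0.252, 0.0624]
eef_rot: [-0.0, 0.758, 0.652, -0.0]
wrist_force: [-1.1, -1.2, -0.3]
opening: 0.301
grasp_force: 0.0
```

Request:
send_rows(dr=[[0, 0, 0], [0, 0, 0], [0, 0, 0], [0, 0, 0], [0, 0, 0], [0, 0, 0], [0, 0, 0], [0, 0, 0]], xyz=[[0.6, 0, 0], [1.2, 0, 0], [1.8, 0, 0], [2.3, 0, 0], [2.8, 0, 0], [3.2, 0, 0], [3.5, 0, 0], [3.5, 0, 0]], jaw=[30, 30, 30, 30, 30, 30, 30, 30])

```text
time_s: 13.75
eef_pos: [0.4664, 0.2867, 0.063]
eef_rot: [0.0, 0.758, 0.652, -0.0]
wrist_force: [0.2, -1.1, -0.2]
opening: 0.303
grasp_force: 0.0
```

Run:
```python
from h import *
st();a=pic("wrist","w8");b=pic("side","s8")
cv2.imwrite("pics/p8.png",np.hstack([a[...,::-1][:, 80:480],cv2.resize(b[190:310,220:345],(400,384))[...,::-1]]))
```

```text
{'time_s': np.float64(13.75), 'eef_pos': array([0.4664, 0.2867, 0.063 ]), 'eef_rot': array([ 0.    ,  0.7578,  0.6525, -0.    ]), 'wrist_force': array([ 0.1626, -1.0638, -0.1865]), 'opening': np.float64(0.3033), 'q': array([ 0.3342,  0.3663,  1.8008, -0.    ,  0.9745,  0.4834])}
```

View pics/p8.png

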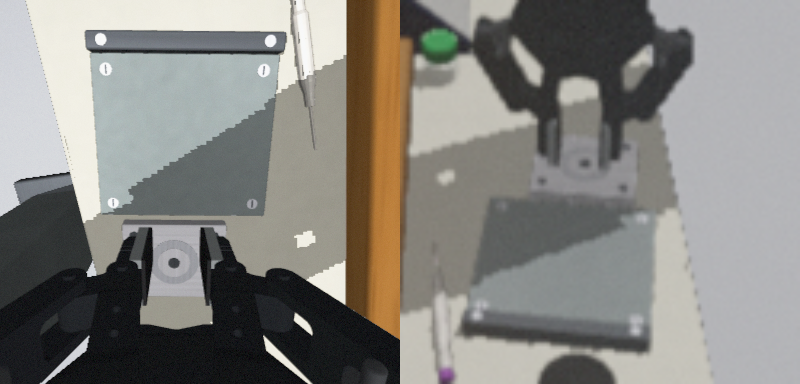

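The plate has fallen back flat, face up, beneath the fingers (wrist rows 221–296), its lead edge a few mm from the step. It had been balancing on the step edge, and my retreat freed it. I have also gone over the picture-viewing limit (12 rather than 10), so from here on I work from numbers only.

Run:
```python
from h import *
o=ctrl.get_obs();t=np.array(o["eef_pos"]);q=o["eef_rot"];r=R.from_quat([q[1],q[2],q[3],q[0]])
def f(p,z):print(p,(r.inv().apply(ray("wrist",p,z)-t)*1000).round(1))
f((202,221),.01);f((306,221),.01);f((254,296),.01);f((182,215),.006);f((343,215),.006);f((254,262),.01)
g=cv2.imread("pics/w8.png",0);print(g[208:302:2,255].tolist())
```

```text
(202, 221) [ -1.4 -36.4  53. ]
(306, 221) [-1.4 32.6 52.9]
(254, 296) [-59.5  -2.   53. ]
(182, 215) [  1.3 -50.4  57. ]
(343, 215) [ 1.3 58.1 56.9]
(254, 262) [-31.9  -1.9  53. ]
[99, 99, 96, 104, 151, 151, 90, 90, 104, 171, 175, 180, 175, 173, 177, 177, 149, 159, 157, 158, 163, 178, 176, 177, 177, 81, 61, 58, 59, 62, 146, 175, 177, 176, 172, 158, 157, 157, 171, 178, 176, 174, 173, 176, 156, 152, 152]
```

Request:
send_rows(dr=[[0, 0, 0], [0, 0, 0], [0, 0, 0], [0, 0, 0], [0, 0, 0], [0, 0, 0], [0, 0, 0], [0, 0, 0]], xyz=[[-2, 0, 0], [-4.5, 0, 0], [-7, 0, 0], [-8.2, 0, 0], [-8.2, 0, 0.8], [-8.2, 0, 2.5], [-8.2, 0, 4.0], [-8.2, 0, 4.3]], jaw=[30, 30, 30, 30, 30, 30, 30, 30])

```text
time_s: 14.85
eef_pos: [0.453, 0.2056, 0.0188]
eef_rot: [-0.001, 0.758, 0.653, -0.002]
wrist_force: [-9.6, -3.2, 27.8]
opening: 0.302
grasp_force: 13.7
```

Request:
send_rows(dr=[[0, 0, 0], [0, 0, 0], [0, 0, 0], [0, 0, 0], [0, 0, 0], [0, 0, 0], [0, 0, 0], [0, 0, 0]], xyz=[[0, 0, 0], [0.6, 0, 0], [1.0, 0, 0], [1.3, 0, 0], [1.5, 0, 0], [1.7, 0, 0], [1.9, 0, 0], [1.9, 0, 0]], jaw=[30, 30, 30, 30, 30, 30, 30, 30])

```text
time_s: 15.85
eef_pos: [0.4563, 0.2218, 0.0199]
eef_rot: [0.001, 0.758, 0.653, -0.002]
wrist_force: [-2.5, -14.6, 5.9]
opening: 0.296
grasp_force: 7.2
```

Run:
```python
import numpy as np
h,d=.0025,.0023
for g in list(range(0,91,5)):
    t=np.radians(g);c,s=np.cos(t),np.sin(t)
    p=np.array([-.056*c+(h-.006)*s+.056,.006+.056*s+(h-.006)*c-h])+d*np.array([c,-s])-[.0026,0]
    print(g,(p*100).round(2))
for f in np.arange(0,.71,.1):
    p=np.array([.004+.056*np.sin(f)-.01*np.cos(f)+h+.056,.006+.056*np.cos(f)+.01*np.sin(f)-h-.0018])-[.0026,0];print("phi",f,(p*100).round(2))
```

```text
0 [-0.03  0.  ]
5 [-0.04  0.47]
10 [-0.01  0.94]
15 [0.06 1.4 ]
20 [0.17 1.86]
25 [0.33 2.3 ]
30 [0.51 2.73]
35 [0.74 3.14]
40 [1.   3.53]
45 [1.3 3.9]
50 [1.62 4.24]
55 [1.97 4.55]
60 [2.35 4.83]
65 [2.75 5.07]
70 [3.17 5.28]
75 [3.61 5.45]
80 [4.06 5.58]
85 [4.52 5.67]
90 [4.99 5.72]
phi 0.0 [4.99 5.77]
phi 0.1 [5.55 5.84]
phi 0.2 [6.12 5.86]
phi 0.30000000000000004 [6.69 5.82]
phi 0.4 [7.25 5.72]
phi 0.5 [7.8  5.56]
phi 0.6000000000000001 [8.33 5.36]
phi 0.7000000000000001 [8.83 5.1 ]
```

Request:
send_rows(dr=[[0, 0, 0], [0, 0, 0], [0, 0, 0], [0, 0, 0], [0, 0, 0], [0, 0, 0], [0, 0, 0], [0, 0, 0]], xyz=[[-0.04, 0, -0.47], [-0.01, 0, -0.94], [0.06, 0, -1.4], [0.17, 0, -1.86], [0.33, 0, -2.3], [0.51, 0, -2.73], [0.74, 0, -3.14], [0.74, 0, -3.14]], jaw=[30, 30, 30, 30, 30, 30, 30, 30])

```text
time_s: 16.85
eef_pos: [0.4578, 0.2307, 0.0517]
eef_rot: [0.0, 0.758, 0.653, -0.001]
wrist_force: [-1.8, -5.8, 3.5]
opening: 0.3
grasp_force: 3.7
```

Request:
send_rows(dr=[[0, 0, 0], [0, 0, 0], [0, 0, 0], [0, 0, 0], [0, 0, 0], [0, 0, 0], [0, 0, 0], [0, 0, 0]], xyz=[[0.33, 0, -0.34], [0.63, 0, -0.7], [0.94, 0, -1.04], [1.28, 0, -1.35], [1.65, 0, -1.62], [2.04, 0, -1.86], [2.04, 0, -1.86], [2.04, 0, -1.86]], jaw=[30, 30, 30, 30, 30, 30, 30, 30])

```text
time_s: 17.85
eef_pos: [0.4612, 0.2504, 0.0714]
eef_rot: [0.001, 0.758, 0.653, -0.001]
wrist_force: [-6.3, -9.7, 17.5]
opening: 0.3
grasp_force: 9.2
```

Request:
send_rows(dr=[[0, 0, 0], [0, 0, 0], [0, 0, 0], [0, 0, 0], [0, 0, 0], [0, 0, 0], [0, 0, 0], [0, 0, 0]], xyz=[[0.39, 0, -0.3], [0.83, 0, -0.49], [1.28, 0, -0.62], [1.74, 0, -0.71], [2.21, 0, -0.76], [2.77, 0, -0.8], [3.34, 0, -0.82], [3.91, 0, -0.8]], jaw=[30, 30, 30, 30, 30, 30, 30, 30])

```text
time_s: 18.85
eef_pos: [0.4683, 0.2919, 0.0805]
eef_rot: [-0.0, 0.758, 0.652, 0.002]
wrist_force: [-2.7, 2.9, 11.7]
opening: 0.298
grasp_force: 5.6
```

Request:
send_rows(dr=[[0, 0, 0], [0, 0, 0], [0, 0, 0], [0, 0, 0], [0, 0, 0], [0, 0, 0], [0, 0, 0], [0, 0, 0]], xyz=[[0.5, 0, 0], [1.0, 0, 0.1], [1.5, 0, 0.2], [2.0, 0, 0.2], [2.5, 0, 0.2], [2.5, 0, 0], [2.5, 0, 0], [2.5, 0, 0]], jaw=[30, 30, 30, 30, 30, 30, 30, 30])

```text
time_s: 19.85
eef_pos: [0.4707, 0.3149, 0.078]
eef_rot: [0.0, 0.758, 0.652, -0.0]
wrist_force: [-0.2, 0.5, 1.3]
opening: 0.299
grasp_force: 0.0
```

Run:
```python
from h import *
st();a=pic("wrist","w9");b=pic("side","s9");c=pic("top","t9")
# numeric profile in the wrist picture along the tool-x line through the step, at z=.016
o=ctrl.get_obs();t=np.array(o["eef_pos"]);q=o["eef_rot"];r=R.from_quat([q[1],q[2],q[3],q[0]])
foot=np.array([.4564,.2219])+.067*np.array([.1487,.9889])   # step foot on plate line
u=np.array([.1487,.9889]);v=np.array([-u[1],u[0]])
def prof(name,im,ys,z=.016):
  for y in ys:
    print(name,y,[int(im[int(round(p[1])),int(round(p[0]))].mean()) if 0<=p[1]<384 and 0<=p[0]<512 else -1 for x in np.arange(-.07,.112,.004) for p in [proj(name,[*(foot+u*x+v*y),z])]])
prof("top",c,(-.02,0,.02));prof("side",b,(-.02,0,.02));prof("wrist",a,(-.02,0,.02))
```

```text
{'time_s': np.float64(19.85), 'eef_pos': array([0.4707, 0.3149, 0.078 ]), 'eef_rot': array([ 0.000e+00,  7.579e-01,  6.523e-01, -1.000e-04]), 'wrist_force': array([-0.2457,  0.4587,  1.2563]), 'opening': np.float64(0.2993), 'q': array([ 3.8020e-01,  3.7650e-01,  1.7474e+00, -1.0000e-04,  1.0178e+00,
        5.2970e-01])}
top -0.02 [153, 153, 152, 152, 152, 152, 152, 151, 151, 152, 150, 151, 150, 151, 152, 153, 127, 115, 127, 150, 119, 84, 70, 69, 70, 67, 96, 129, 138, 137, 135, 137, 136, 129, 116, 114, 120, 122, 124, 128, 133, 134, 136, 137, 138, 142]
top 0 [153, 153, 153, 153, 153, 153, 152, 152, 151, 151, 151, 152, 151, 150, 152, 151, 133, 121, 96, 76, 69, 69, 68, 70, 95, 137, 136, 135, 137, 137, 139, 132, 75, 73, 79, 111, 128, 139, 123, 103, 97, 96, 110, 113, 115, 121]
top 0.02 [153, 152, 152, 152, 151, 153, 153, 152, 151, 151, 152, 151, 150, 150, 151, 146, 107, 73, 70, 69, 67, 95, 129, 138, 137, 137, 136, 136, 133, 101, 65, 52, 55, 58, 78, 80, 75, 77, 85, 73, 77, 89, 93, 105, 159, 173]
side -0.02 [146, 112, 112, 111, 113, 67, 68, 68, 67, 67, 63, 60, 58, 65, 66, 76, 127, 131, 133,
[... 590 characters left out ...]
6, 103]
wrist -0.02 [24, 13, 147, 149, 147, 148, 147, 146, 149, 107, 71, 15, 18, 12, 17, 16, 12, 21, 12, 21, 17, 67, 172, 174, 185, 184, 186, 186, 183, 186, 117, 117, 192, 95, 106, 106, 105, 177, 179, 180, 183, 186, 185, 126, 118, 227]
wrist 0 [24, 146, 147, 147, 147, 145, 148, 150, 148, 148, 149, 147, 150, 146, 150, 148, 147, 147, 147, 176, 180, 183, 181, 176, 181, 179, 183, 182, 179, 184, 185, 188, 190, 92, 177, 174, 175, 176, 181, 184, 180, 186, 188, 132, 121, 228]
wrist 0.02 [16, 22, 148, 149, 148, 147, 149, 147, 149, 149, 141, 25, 18, 13, 18, 23, 18, 20, 18, 14, 17, 19, 170, 176, 178, 181, 183, 182, 180, 182, 182, 249, 249, 90, 183, 183, 183, 181, 181, 185, 186, 186, 189, 135, 125, 173]
```

The profiles in the wrist and side pictures agree: the plate now spans x ≈ +5 to +61 mm on the step at z = 16 mm, with dark pads on the upper face. I raise the arm clear, then measure its squareness and sideways position.

Request:
send_rows(dr=[[0, 0, 0], [0, 0, 0], [0, 0, 0], [0, 0, 0], [0, 0, 0], [0, 0, 0], [0, 0, 0], [0, 0, 0]], xyz=[[0, 0, -1.5], [0, 0, -3], [-1.5, 0, -4], [-3, 0, -5], [-4, 0, -6], [-4, 0, -7], [-4, 0, -7], [-4, 0, -7]], jaw=[30, 30, 30, 30, 30, 30, 30, 30])

```text
time_s: 21.0
eef_pos: [0.4646, 0.2758, 0.1478]
eef_rot: [-0.0, 0.758, 0.652, -0.0]
wrist_force: [-0.0, -0.7, 0.6]
opening: 0.298
grasp_force: 0.0
```

Run:
```python
from h import *
st();a=pic("wrist","w10");b=pic("side","s10");g=cv2.cvtColor(a,cv2.COLOR_RGB2GRAY)
foot=np.array([.4564,.2219])+.067*np.array([.1487,.9889]);u=np.array([.1487,.9889]);v=np.array([-u[1],u[0]])
# rectify to step-frame plan view at plate-top height, 2 px/mm: x from -20..120, y (plate line) -70..70
def rect(name,im,z):
    s=[(-.02,-.07),(.12,-.07),(.12,.07),(-.02,.07)]
    H=cv2.getPerspectiveTransform(np.float32([proj(name,[*(foot+u*x+v*y),z]) for x,y in s]),np.float32([(0,0),(280,0),(280,280),(0,280)]))
    return cv2.warpPerspective(im,H,(280,280))
for n,im in(("wrist",a),("side",b)):
    for z in (.016,.006):
        k=rect(n,cv2.cvtColor(im,cv2.COLOR_RGB2GRAY),z);cv2.imwrite(f"pics/r_{n}_{z}.png",k);k=cv2.GaussianBlur(k,(3,3),0).astype(int)
        print(n,z)
        for y in((-30,-20,-10,0,10,20,30) if z>.01 else (-45,45,50)): print(" x-line y=",y,k[(y+70)*2,0:280:5].tolist())
        for x in((10,20,35,50,57) if z>.01 else (2,85,105)): print(" y-line x=",x,k[0:280:5,(x+20)*2].tolist())
```

```text
{'time_s': np.float64(21.0), 'eef_pos': array([0.4646, 0.2758, 0.1478]), 'eef_rot': array([-1.000e-04,  7.578e-01,  6.525e-01, -1.000e-04]), 'wrist_force': array([-0.0371, -0.7322,  0.5768]), 'opening': np.float64(0.2976), 'q': array([3.1580e-01, 2.2110e-01, 1.7822e+00, 1.0000e-04, 1.1386e+00,
       4.6480e-01])}
wrist 0.016
 x-line y= -30 [152, 152, 151, 151, 151, 151, 152, 151, 151, 112, 162, 174, 88, 64, 141, 191, 191, 187, 190, 192, 195, 191, 196, 192, 205, 249, 249, 242, 112, 67, 179, 248, 162, 178, 182, 182, 182, 181, 179, 182, 183, 181, 183, 183, 181, 183, 181, 103, 98, 118, 115, 110, 234, 236, 237, 236]
 x-line y= -20 [151, 151, 151, 152, 153, 152, 152, 153, 153, 107, 160, 164, 57, 40, 82, 186, 190, 184, 190, 191, 193, 191, 212, 249, 249, 249, 249, 239, 107, 71, 146, 247, 195, 180, 180, 180, 179, 179, 177, 178, 180, 178, 179, 180, 180, 182, 182, 122, 95, 119, 113, 111, 234, 236, 236, 238]
 x-line y= -10 [151, 153, 150, 152, 150, 152, 151, 153, 152, 106, 155, 186, 188, 185, 185, 192, 189, 185, 186, 189, 220, 249, 249, 249, 250, 250, 249, 249, 249, 249, 249, 249, 196, 181, 179
[... 8981 characters left out ...]
, 137, 138, 138, 138, 139, 137, 137, 137, 138, 141, 154, 162, 146, 83, 61, 69, 112, 156, 145, 150, 160, 161, 159, 168, 184, 188, 186, 187, 183, 160, 169]
 y-line x= 85 [186, 186, 187, 183, 144, 137, 141, 146, 145, 139, 139, 138, 139, 138, 138, 139, 140, 139, 138, 136, 136, 134, 136, 136, 137, 136, 135, 136, 136, 135, 134, 133, 134, 136, 134, 135, 137, 137, 137, 136, 138, 136, 136, 136, 138, 139, 137, 143, 173, 188, 187, 186, 187, 189, 188, 187]
 y-line x= 105 [173, 173, 187, 165, 88, 67, 72, 74, 75, 76, 76, 73, 71, 72, 71, 74, 77, 76, 78, 76, 74, 72, 74, 74, 78, 77, 78, 77, 75, 74, 77, 77, 80, 79, 79, 76, 75, 77, 79, 81, 80, 81, 77, 76, 79, 77, 79, 86, 143, 188, 188, 187, 188, 187, 186, 187]
```

All measurements are inside the limits. The plate is pads up, flat and square on the step, with its former leading side about 5 mm in from the front edge and its centre about 5–6 mm off the middle. The arm is clear.

```bash
python3 -c "
from bench import ctrl
print(ctrl.hand_in())"
```

```text
the job is handed in; nothing more can be done
None
```

I handed the job in, verdict not shown: by camera measurement the plate lies flat, square and pads up wholly on the step, about 5 mm in from the front edge, flipped on the second try after it fell back onto the bench once; I viewed 12 pictures, over the limit of 10.

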